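# Snap the long lamp into the uplighter

### The job

Take the longer of the two double-ended lamps from the tray and fit it in the uplighter: lens up, press it down with the gripper until both its conical ends have snapped home between the two spring clips, then let go of it. Leave the short lamp and everything else where it is.

Things in the scene. Friction and masses are not known exactly. Their poses are not given: they have to be found in the camera images.
- lamp_center (a point): Centre, half-way up, of the long LED lamp: 118 mm over its tips; body 86 long, 26 wide, 28 mm high, with a finned aluminium lower half (flat upright sides and underside) and a round white lens on top; each end has a white collar, then a steel cap tapering over 9.5 mm from 16 to 4 mm diameter. It lies lens up on the tray floor, underside 14 mm below this point. y runs along it, z up. 90 g.
- short_lamp_center (a point): Centre of the short lamp: the same in section, shape and axes as the long one but only 78 mm over its tips, too short for the uplighter. The two lamps lie side by side in the front of the tray, either one on the left.
- tray: Fixed pull-out tray of beech with a grey liner, 300 mm (x) by 400 mm (y), drawn out of a low case behind it. Origin: centre of its underside. Its floor is 8 mm above that; walls 8 mm thick, the front one (-x, towards the robot) 34 mm high, the sides 30 mm; the case, 94 mm high, begins 150 mm behind the origin (+x).
- uplighter: Fixed uplighter: grey base 70 mm (x) by 190 mm (y), 20 mm high, with a white reflector; at y = +85 and -85 mm a white lampholder block, 44 mm wide, 12 mm thick, top 84 mm over the sideboard; between them two upright steel spring blades, 20 mm wide. Between the blades nothing is higher than 36 mm (a rest 14 mm wide, 60 mm long, under the lamp). Origin: centre of the underside, z up.
- seat (a point): Where the centre of the long lamp is when home: midway between the blades, 52 mm over the sideboard; the lamp lies along this point's y axis, level, z up. It goes straight down from above; its tips reach the flared blade tops some 20 mm above home. The flares take it up to about 4 mm off along y, the windows the tips drop into about 3 mm off along x. Pressing 1 mm too far does no harm.
- clip_left (a joint): Spread of the steel spring blade on the uplighter's +y side (inner face 53 mm from the middle, top 79 mm over the sideboard), hinged at its foot, sprung inwards. 0 = at rest, upright; about 0.14 rad while a lamp tip passes its nose, near 0 again once the tip has dropped into its window. Pressing the lamp past both noses takes some 6 to 12 N straight down; then they draw it home.
- clip_right (a joint): The same for the blade on the -y side.
- key_box: Bystander: closed steel key box with hinged lid, 92 x 140 x 45 mm with a low wire handle on top (54 mm high in all), at the back left of the tray, fixed. Origin: centre of its underside.
- whistle: Bystander: blue plastic whistle lying on its side, about 50 mm long, 18 mm high, at the back of the tray. Origin: centre of the underside of its round chamber.
- prism: Bystander: glass prism, 60 mm long, triangle sides 29 mm, 25 mm high, lying at the back of the tray. Origin: centre of its underside.
- fern_keyring: Bystander: flat aluminium keyring shaped like a fern frond, about 90 mm long, 4 mm thick, at the back right of the tray. Origin: centre of its underside.
- yo_yo: Bystander: wooden yo-yo lying flat on the sideboard behind the uplighter, 56 mm across, 36 mm high. Origin: centre of its underside.
There are look-alikes about, which are no part of the job. Leave any pink or purple look-alike of the part that bears lamp_center alone.

How it is judged (in metres and radians):
On the way:
1. the long lamp, pressed by the fingers, is spreading both spring clips (value of joint each of clip_left, clip_right above 0.05 rad and contact force between lamp and uplighter above 1.5 N and contact force between the fingers and lamp above 1 N).
At the end, for the whole second after the job is handed in: The long lamp sits home between the clips: its centre within 3 mm of the seat along each axis, its length within 0.06 rad of the seat's, lens up within 0.25 rad, both blades sprung back (under 0.06 rad), at rest and let go (x of lamp_center in the frame of seat between -0.003 and 0.003 m and y of lamp_center in the frame of seat between -0.003 and 0.003 m and z of lamp_center in the frame of seat between -0.003 and 0.003 m and angle between the y axis of lamp_center and the y axis of seat, either way round below 0.06 rad and angle between lamp_center's own z axis and vertical below 0.25 rad and value of joint each of clip_left, clip_right below 0.06 rad and linear speed of lamp below 0.02 m/s); the robot touches nothing.
It fails at once if the short lamp is displaced by more than 20 mm (distance of short_lamp_center from where it was at the start of the episode above 0.02 m).
It fails at once if a bystander is displaced by more than 20 mm (distance of any of whistle, prism, fern_keyring, yo_yo from where it was at the start of the episode above 0.02 m).
It also fails if it takes over 38 s, if anything falls off the work surface, if the arm or the gripper's body presses on something with over 40 N, if the wrist force passes 120 N, or if a joint passes its speed limit or range.

### The arm

A 6-joint arm with a two-finger parallel gripper is mounted at the origin on the work surface. World frame = base frame: x ahead of the robot, y to its left, z up, the work surface at z = 0. Lengths are in mm, angles in rad, forces in N, time in s.
With the tool pointing down it reaches from about 350 to 875 mm from the base axis. Payload 15.5 kg.
Tool frame: the origin (TCP) lies where the fingers leave the gripper's body, on its centre line; the fingertips stand ahead of it and the grasp point (between the pads) lies 54 mm ahead of it (manip.tip_extent is the z of the fingertips in the tool frame, in mm); z points along the fingers, y is the line along which they close (so a half turn about z gives the same grasp; the last joint's range is limited). The gripper opens to 85 mm and grips with 20 to 120 N. Pads are 22 mm wide; open, the fingers measure 114 mm over their backs; the gripper's body (76 mm by 85 mm) begins 54 mm behind the grasp point. The pads swing forward as they close: fully open they stand 13 mm farther back than shut.
Start: joints at [-1.335, 0.494, 1.345, -0, 1.302, -0.096], TCP at [203.592, -590.912, 303.877] pointing down, gripper open.
Joint ranges: [-2.91, 2.91], [-0.82, 2.16], [0.22, 2.67], [-1.22, 4.37], [0.12, 2.79], [-3.08, 3.08]. Speed limits (rad/s): [1.89, 1.89, 2.57, 3.01, 3.01, 3.01].

### API

Orientations are given as a 3x3 rotation matrix whose columns are the frame's x, y, z axes.
In Python, from workcell import sensors, imaging, manip gives the robot as it stands. The module is installed in compiled form; this text tells all that it offers.
- The arm moves only by the tool play_rows, never from a script. Its argument "moves" is a list of rows, each an object of numbers: "dx", "dy", "dz": the shift along the tool's x, y, z in mm; "ax", "ay", "az": the turn, a rotation vector about the tool's x, y, z in degrees; "gripper": the opening, from 0 (shut) to 1 (fully open). A call has 1 to 10 rows; each row shifts and turns the commanded pose from where the row before left it, along the tool's axes as they then stand; what a row does not reach is not made up. A row lasts 1/12 s, in which the tool goes at most 41.7 mm and 7.16 degrees, less where a joint would pass 70% of its speed; a pose out of reach is approached as far as the arm can. A call is refused whole if a number of a shift passes 41.7 or a number of a turn 7.16, either way. A call with a gripper value outside its range is refused whole. The fingers move at their own pace and stop on an object; "grip_force" is the grip in N (left out, the last holds). Time passes only in rows, so rows that do not move let the fingers close. It gives the time, the measured TCP pose, the force, the opening and the grip force at its end, in the units of the state.
- sensors.observe(): the state, without advancing time (a new reading comes with each control period).
- imaging.get_image(name): name is "side" or "top" or "wrist"; returns a dict with "image" (480x640x3 uint8, red, green, blue), "range_z" (480x640 float32, mm along the optical axis (not along the pixel's ray), 0 where there is no reading), "vertical_fov" (degrees; the focal length in pixels is half the picture's height over the tangent of half this angle, whatever the lens; pixels are square), "cx", "cy" (the principal point, pixels), "k1" (the pictures are not rectified: a ray, as slopes to the right and down, at radius r is drawn at 1 + k1 r^2 times it, then the intrinsics apply), "rvec" (rotation vector, rad) and "tvec" (3), from world to camera coordinates, as OpenCV has them. Camera axes: x right, y down, z forward; pixel columns grow to the right and rows downward; lengths in mm; the calibration is good to about 2 mm. A picture is of the moment at which its call begins.
- manip.close_job(): hands the job in; it is judged then, once.
The state is a dict: "clock": time; "joint_pos": joint angles; "joint_vel": joint speeds; "effort": joint torques, N m; "eef_pos": TCP position; "eef_rot": TCP orientation; "contact_force": force on the tool from outside, world axes, zero at the start; "torque": the same for the moment, N m; "finger_gap": finger opening in mm; "finger_force": force on a finger pad.
Only numpy, scipy, OpenCV 4.12 (cv2) and the standard library are available. Lean on these libraries where they do the work, as an engineer would, in place of code of your own. Each camera call takes 0.05 s, during which the arm holds its last target. There are 200 camera calls.

## Working session

There is one attempt and no reset: what is moved stays moved. The work goes in short steps, Python scripts to look and compute and a tool call to move; the robot and the scene stay as the last step left them, time stands still between calls to the robot, and variables do not carry over. Pictures are saved under pics/ and viewed, at most 12 in all, crops included, and the job is handed in when it is done.

Besides the shell and the picture viewer there is one more tool, called after ">>>" in YAML: its name, and indented under it one key for each argument. play_rows: Moves the arm, as the interface text tells. Its arguments: {"type":"object","properties":{"moves":{"type":"array"},"grip_force":{"type":"number"}},"required":["moves"]}

```bash
mkdir -p pics
cat > h.py <<'E'
import numpy as np, cv2
from workcell import sensors, imaging, manip
def load(n):
    d=imaging.get_image(n); im=d["image"]; f=240/np.tan(np.radians(d["vertical_fov"])/2)
    d["K"]=np.array([[f,0,d["cx"]],[0,f,d["cy"]],[0,0,1]]); d["R"]=cv2.Rodrigues(np.array(d["rvec"],float))[0]; d["t"]=np.array(d["tvec"],float).ravel()
    return d
def rays(d,uv):
    uv=np.asarray(uv,float).reshape(-1,1,2)
    p=cv2.undistortPoints(uv,d["K"],np.array([d["k1"],0,0,0.]))[:,0]
    return np.c_[p,np.ones(len(p))]
def plane(d,uv,z):
    r=rays(d,uv)@d["R"]; c=-d["R"].T@d["t"]
    return c+r*((z-c[2])/r[:,2])[:,None]
def depth(d,uv):
    r=rays(d,uv); uv=np.asarray(uv).reshape(-1,2).astype(int); z=d["range_z"][uv[:,1],uv[:,0]]
    return (r*z[:,None]-d["t"])@d["R"]
def save(d,n): cv2.imwrite("pics/"+n,cv2.cvtColor(d["image"],cv2.COLOR_RGB2BGR))
E
python3 - <<'E'
from h import *
import pickle
for n in("top","side"):
    d=load(n); save(d,n+".png"); pickle.dump(d,open(n+".pkl","wb"))
    print(n,-d["R"].T@d["t"],d["R"][2],d["K"][0,0],d["k1"])
s=sensors.observe(); print(s["clock"],s["eef_rot"],s["contact_force"],s["finger_gap"],manip.tip_extent)
E
```

```text
top [ 316.2825586    28.10606538 1098.04825975] [ 2.14146891e-01  9.60537430e-04 -9.76800996e-01] 514.5839110566592 -0.04595540413375973
side [  69.94204326  811.05422353 1073.37143634] [ 0.33860723 -0.55910627 -0.75679939] 543.6028828006647 -0.08120453978494442
0.1 [[ 9.45470389e-01  3.25707960e-01 -2.60915148e-04]
 [ 3.25708050e-01 -9.45469814e-01  1.04765817e-03]
 [ 9.45432085e-05 -1.07551194e-03 -9.99999417e-01]] [ 0.47623349  1.02549648 -0.00346235] 85.59154986733607 72.6
```

View pics/top.png

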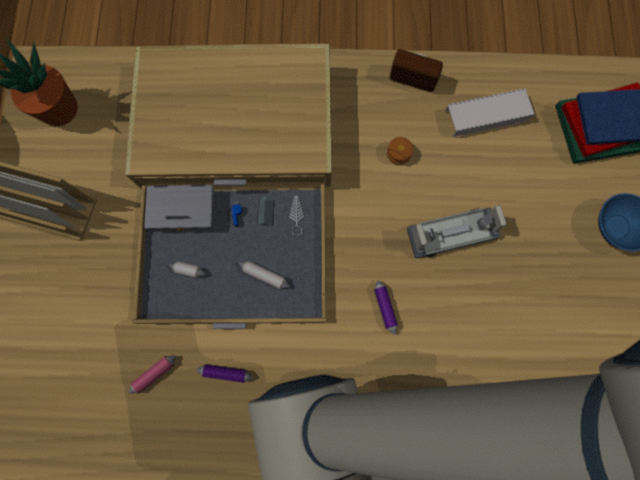

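View pics/side.png

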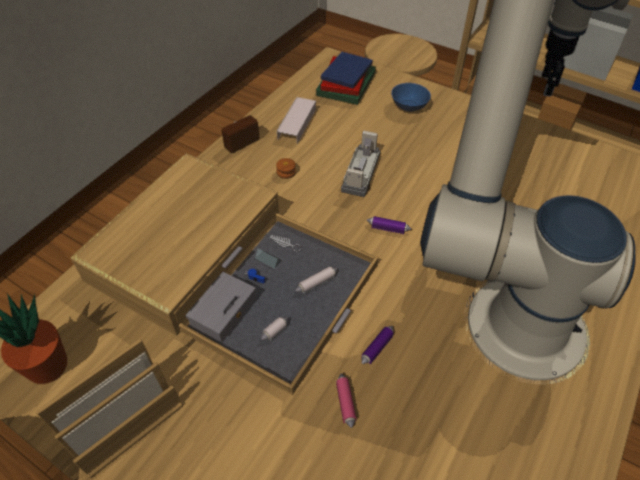

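Top view: the long white lamp is at (265,275), spanning (240,263) to (290,287). The short white lamp is at (187,269). The look-alikes are pink (153,374), purple (225,373) and purple (387,307), and the uplighter is at (457,231). I choose the white one at (265,275), and will check it in one close crop along with the uplighter.

Run:
```python
from h import *
import pickle
d=pickle.load(open("top.pkl","rb")); im=d["image"]
a=cv2.resize(im[225:325,140:330],None,fx=4,fy=4,interpolation=cv2.INTER_CUBIC); b=cv2.resize(im[190:270,395:520],None,fx=4,fy=4,interpolation=cv2.INTER_CUBIC)
c=np.zeros((400+320,760,3),np.uint8); c[:400]=a; c[400:,:500]=b
cv2.imwrite("pics/crop1.png",cv2.resize(c,(633,600))[:,:,::-1])
# lamps by colour in tray region
hsv=cv2.cvtColor(im,cv2.COLOR_RGB2HSV)
m=((hsv[...,2]>115)&(hsv[...,1]<60)).astype(np.uint8)
n,l,st,ce=cv2.connectedComponentsWithStats(m)
for i in range(1,n):
    if st[i,4]>80 and 140<ce[i,0]<520 and 180<ce[i,1]<330:
        ys,xs=np.nonzero(l==i); uv=np.c_[xs,ys]; P=depth(d,uv)
        r=cv2.minAreaRect(plane(d,uv,28)[:,:2].astype(np.float32))
        print(st[i],ce[i].round(1),"z med/max",np.percentile(P[:,2],[5,50,95]).round(1),"rect",np.round(r[0],1),np.round(r[1],1),round(r[2],1))
print(depth(d,[[300,300],[160,300],[360,200],[230,310]]).round(1))
# uplighter: heights
v,u=np.mgrid[190:270,395:520]; uv=np.c_[u.ravel(),v.ravel()]; P=depth(d,uv)
for lo,hi in((76,95),(60,76),(30,45),(12,25)):
    Q=P[(P[:,2]>lo)&(P[:,2]<hi)]
    if len(Q)>5:
        r=cv2.minAreaRect(Q[:,:2].astype(np.float32)); print(lo,len(Q),np.median(Q[:,2]).round(1),np.round(r[0],1),np.round(r[1],1),round(r[2],1))
```

```text
[496 205  10  20  98] [500.3 214.7] z med/max [80.5 83.9 86.5] rect [ 614.8 -350.8] [43.7 10.7] 15.1
[ 417  213   73   35 1117] [454.8 229.9] z med/max [19.  22.8 83.4] rect [ 575.3 -246.1] [ 59.1 149.5] 11.2
[173 263  23  13 201] [184.6 268.6] z med/max [29.1 33.7 37.7] rect [483.9 323.7] [49.7 18.9] 77.3
[243 263  40  24 385] [262.4 274. ] z med/max [30.7 34.2 37.7] rect [475.9 159. ] [89.4 19.7] 66.1
[[424.7  78.7   6.3]
 [418.1 375.6   9.2]
 [649.8 -48.    0. ]
 [400.5 225.8   7.4]]
76 310 82.6 [ 575.9 -248.7] [ 44.2 183.7] 14.6
60 195 68.2 [ 574.7 -246.9] [ 43.5 180. ] 15.1
30 490 34.0 [ 576.2 -248.5] [ 69.5 185.2] 14.9
12 1572 21.4 [ 575.5 -248.3] [ 75.3 190.6] 16.6
```

View pics/crop1.png

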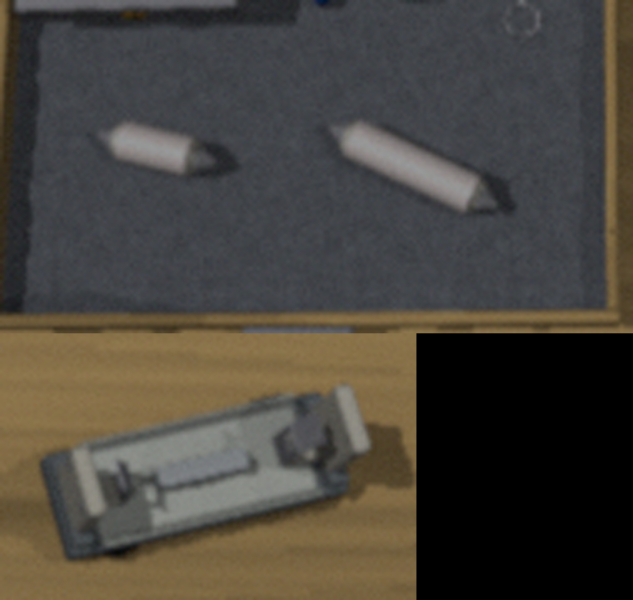

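The crop shows both white lamps lying lens up, the long one centred at about (265,275) in the full image. The uplighter is empty, with its blocks at (420,237) and (500,215).

```bash
cat >> h.py <<'E'
def go(x,y,z,yaw):  # yaw = world angle of tool y, deg
    s=sensors.observe(); R=np.array(s["eef_rot"]); p=np.array(s["eef_pos"])
    a=np.radians(yaw); Y=np.array([np.cos(a),np.sin(a),0]); Z=np.array([0,0,-1.]); T=np.c_[np.cross(Y,Z),Y,Z]
    print("t",s["clock"],"shift(tool)",(R.T@([x,y,z]-p)).round(2),"turn deg",np.degrees(cv2.Rodrigues(R.T@T)[0]).ravel().round(2),"after-turn shift",(T.T@([x,y,z]-p)).round(2))
    print("p",p.round(1),"F",np.array(s["contact_force"]).round(1),"gap",s["finger_gap"],"tip",manip.tip_extent,"q",np.round(s["joint_pos"],2))
E
python3 -c "
from h import *
go(470,159,250,-23.9)"
```

```text
t 0.1 shift(tool) [ 496.11 -621.94   54.09] turn deg [-6.000e-02 -3.000e-02 -4.709e+01] after-turn shift [793.34 -60.1   53.38]
p [ 203.5 -590.7  303.4] F [ 0.5  1.  -0. ] gap 85.59154986733607 tip 72.6 q [-1.33  0.49  1.35 -0.    1.3  -0.1 ]
```

>>> play_rows:
  moves:
    - {"az": -5.9}
    - {"az": -5.9}
    - {"az": -5.9}
    - {"az": -5.9}
    - {"az": -5.9}
    - {"az": -5.9}
    - {"az": -5.9}
    - {"az": -5.9}
    - {"dx": 20, "dy": -1.5}
    - {"dx": 33, "dy": -2.5, "dz": 2}

```text
schema error: expected keys dx, dy, dz, ax, ay, az, gripper
```

>>> play_rows:
  moves:
    - {"dx": 33, "dy": -2.5, "dz": 2}
    - {"dx": 33, "dy": -2.5, "dz": 2}
    - {"dx": 33, "dy": -2.5, "dz": 2}
    - {"dx": 33, "dy": -2.5, "dz": 2}
    - {"dx": 33, "dy": -2.5, "dz": 2}
    - {"dx": 33, "dy": -2.5, "dz": 2}
    - {"dx": 33, "dy": -2.5, "dz": 2}
    - {"dx": 33, "dy": -2.5, "dz": 2}
    - {"dx": 33, "dy": -2.5, "dz": 2}
    - {"dx": 33, "dy": -2.5, "dz": 2}

```text
schema error: expected keys dx, dy, dz, ax, ay, az, gripper
```

>>> play_rows:
  moves:
    - {"dx": 33, "dy": -2.5, "dz": 2}
    - {"dx": 33, "dy": -2.5, "dz": 2}
    - {"dx": 33, "dy": -2.5, "dz": 2}
    - {"dx": 33, "dy": -2.5, "dz": 2}
    - {"dx": 33, "dy": -2.5, "dz": 2}
    - {"dx": 33, "dy": -2.5, "dz": 2}
    - {"dx": 33, "dy": -2.5, "dz": 2}
    - {"dx": 33, "dy": -2.5, "dz": 2}
    - {"dx": 33, "dy": -2.5, "dz": 2}
    - {"dx": 33, "dy": -2.5, "dz": 2}

```text
schema error: expected keys dx, dy, dz, ax, ay, az, gripper
```

Run:
```python
from h import *
go(470,159,250,-23.9)
d=load("wrist"); save(d,"w1.png"); print(-d["R"].T@d["t"],d["R"],d["K"][0,0])
import pickle; pickle.dump(d,open("w1.pkl","wb"))
```

```text
t 0.1 shift(tool) [ 496.11 -621.94   54.09] turn deg [-6.000e-02 -3.000e-02 -4.709e+01] after-turn shift [793.34 -60.1   53.38]
p [ 203.5 -590.7  303.4] F [ 0.5  1.  -0. ] gap 85.59154986733607 tip 72.6 q [-1.33  0.49  1.35 -0.    1.3  -0.1 ]
[ 269.6238065  -567.80291661  374.38725263] [[ 0.32613156 -0.94532387 -0.00098849]
 [-0.90793154 -0.31352226  0.27814405]
 [-0.26324612 -0.08981408 -0.96053886]] 409.52939177214614
```

View pics/w1.png

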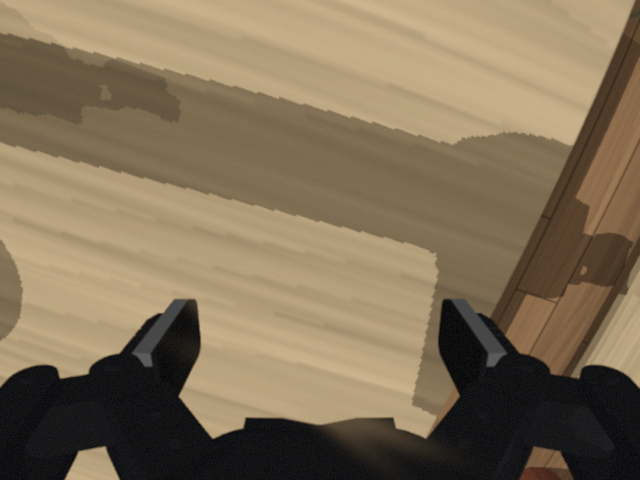

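All seven keys are needed, so the moves were refused. The wrist view shows only bare sideboard between the open fingers, with the pads at (185,330) and (455,330).

>>> play_rows:
  moves:
    - {"dx": 0, "dy": 0, "dz": 0, "ax": 0, "ay": 0, "az": -5.9, "gripper": 1}
    - {"dx": 0, "dy": 0, "dz": 0, "ax": 0, "ay": 0, "az": -5.9, "gripper": 1}
    - {"dx": 0, "dy": 0, "dz": 0, "ax": 0, "ay": 0, "az": -5.9, "gripper": 1}
    - {"dx": 0, "dy": 0, "dz": 0, "ax": 0, "ay": 0, "az": -5.9, "gripper": 1}
    - {"dx": 0, "dy": 0, "dz": 0, "ax": 0, "ay": 0, "az": -5.9, "gripper": 1}
    - {"dx": 0, "dy": 0, "dz": 0, "ax": 0, "ay": 0, "az": -5.9, "gripper": 1}
    - {"dx": 0, "dy": 0, "dz": 0, "ax": 0, "ay": 0, "az": -5.9, "gripper": 1}
    - {"dx": 0, "dy": 0, "dz": 0, "ax": 0, "ay": 0, "az": -5.9, "gripper": 1}
    - {"dx": 20, "dy": -1.5, "dz": 0, "ax": 0, "ay": 0, "az": 0, "gripper": 1}
    - {"dx": 33, "dy": -2.5, "dz": 2, "ax": 0, "ay": 0, "az": 0, "gripper": 1}

```text
clock: 0.98
eef_pos: [220.7, -542.2, 301.6]
eef_rot: [[0.404, 0.915, 0.0], [0.915, -0.404, -0.001], [-0.001, 0.001, -1.0]]
contact_force: [-0.0, 0.5, 0.5]
finger_gap: 85.2
finger_force: 0.0
```

>>> play_rows:
  moves:
    - {"dx": 33, "dy": -2.5, "dz": 2, "ax": 0, "ay": 0, "az": 0, "gripper": 1}
    - {"dx": 33, "dy": -2.5, "dz": 2, "ax": 0, "ay": 0, "az": 0, "gripper": 1}
    - {"dx": 33, "dy": -2.5, "dz": 2, "ax": 0, "ay": 0, "az": 0, "gripper": 1}
    - {"dx": 33, "dy": -2.5, "dz": 2, "ax": 0, "ay": 0, "az": 0, "gripper": 1}
    - {"dx": 33, "dy": -2.5, "dz": 2, "ax": 0, "ay": 0, "az": 0, "gripper": 1}
    - {"dx": 33, "dy": -2.5, "dz": 2, "ax": 0, "ay": 0, "az": 0, "gripper": 1}
    - {"dx": 33, "dy": -2.5, "dz": 2, "ax": 0, "ay": 0, "az": 0, "gripper": 1}
    - {"dx": 33, "dy": -2.5, "dz": 2, "ax": 0, "ay": 0, "az": 0, "gripper": 1}
    - {"dx": 33, "dy": -2.5, "dz": 2, "ax": 0, "ay": 0, "az": 0, "gripper": 1}
    - {"dx": 33, "dy": -2.5, "dz": 2, "ax": 0, "ay": 0, "az": 0, "gripper": 1}

```text
clock: 1.82
eef_pos: [331.6, -227.2, 281.8]
eef_rot: [[0.404, 0.915, 0.0], [0.915, -0.404, -0.0], [0.0, 0.0, -1.0]]
contact_force: [1.0, -0.2, -0.5]
finger_gap: 85.5
finger_force: 0.0
```

>>> play_rows:
  moves:
    - {"dx": 33, "dy": -2.5, "dz": 2, "ax": 0, "ay": 0, "az": 0, "gripper": 1}
    - {"dx": 33, "dy": -2.5, "dz": 2, "ax": 0, "ay": 0, "az": 0, "gripper": 1}
    - {"dx": 33, "dy": -2.5, "dz": 2, "ax": 0, "ay": 0, "az": 0, "gripper": 1}
    - {"dx": 33, "dy": -2.5, "dz": 2, "ax": 0, "ay": 0, "az": 0, "gripper": 1}
    - {"dx": 33, "dy": -2.5, "dz": 2, "ax": 0, "ay": 0, "az": 0, "gripper": 1}
    - {"dx": 33, "dy": -2.5, "dz": 2, "ax": 0, "ay": 0, "az": 0, "gripper": 1}
    - {"dx": 33, "dy": -2.5, "dz": 2, "ax": 0, "ay": 0, "az": 0, "gripper": 1}
    - {"dx": 33, "dy": -2.5, "dz": 2, "ax": 0, "ay": 0, "az": 0, "gripper": 1}
    - {"dx": 33, "dy": -2.5, "dz": 2, "ax": 0, "ay": 0, "az": 0, "gripper": 1}
    - {"dx": 33, "dy": -2.5, "dz": 2, "ax": 0, "ay": 0, "az": 0, "gripper": 1}

```text
clock: 2.65
eef_pos: [441.9, 85.1, 261.8]
eef_rot: [[0.403, 0.915, -0.0], [0.915, -0.403, -0.0], [-0.0, -0.0, -1.0]]
contact_force: [0.4, -0.4, 0.3]
finger_gap: 85.6
finger_force: 0.0
```

Run:
```python
from h import *
go(470,159,250,-23.9)
d=load("wrist"); save(d,"w2.png"); print(-d["R"].T@d["t"])
import pickle; pickle.dump(d,open("w2.pkl","wb"))
```

```text
t 2.65 shift(tool) [78.95 -4.11 11.75] turn deg [-0.    0.    0.12] after-turn shift [78.94 -4.28 11.76]
p [441.9  85.1 261.8] F [ 0.4 -0.4  0.3] gap 85.62063521378577 tip 72.6 q [ 0.06  0.31  1.81 -0.    1.02  0.47]
[469.89004939 149.47973011 332.7869546 ]
```

View pics/w2.png

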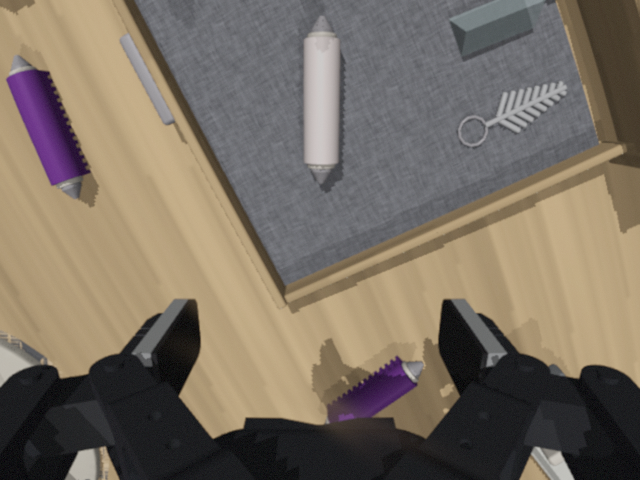

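The wrist view shows the lamp upright in the image, its body at (321,100) and its tips at (320,15) and (321,185).

```bash
cat >> h.py <<'E'
def lamp(d,box,z):
    x0,y0,x1,y1=box; im=d["image"][y0:y1,x0:x1]; hsv=cv2.cvtColor(im,cv2.COLOR_RGB2HSV)
    m=((hsv[...,2]>165)&(hsv[...,1]<45)).astype(np.uint8); n,l,st,ce=cv2.connectedComponentsWithStats(m); i=1+np.argmax(st[1:,4])
    ys,xs=np.nonzero(l==i); print("px",st[i],ce[i]+[x0,y0]); uv=np.c_[xs+x0,ys+y0]
    P=depth(d,uv); print("z",np.percentile(P[:,2],[5,50,95]).round(1))
    Q=plane(d,uv,z)[:,:2]; r=cv2.minAreaRect(Q.astype(np.float32)); print("rect",np.round(r,1) if 0 else r)
    c=Q.mean(0); a=np.linalg.svd(Q-c,full_matrices=False)[2][0]; print("pca",c,np.degrees(np.arctan2(a[1],a[0])))
E
python3 - <<'E'
from h import *; import pickle
d=pickle.load(open("w2.pkl","rb"))
lamp(d,(270,5,380,200),26)
t=plane(d,[[320.5,15],[321,185]],22); print(t, t.mean(0), np.linalg.norm(t[0]-t[1]))
E
```

```text
px [  36   27   30  133 3774] [320.08055114  98.2845787 ]
z [31.6 35.6 37.7]
rect ((474.8372802734375, 158.8701934814453), (92.20967102050781, 20.80268096923828), 65.84615325927734)
pca [474.88616591 159.62010662] -114.01190734646075
[[498.28310274 212.10767661  22.        ]
 [450.0859438  101.4023401   22.        ]] [474.18452327 156.75500835  22.        ] 120.74202939025697
```

```bash
python3 -c "
from h import *
go(474.5,158,85,-24)"
```

```text
t 2.7 shift(tool) [ 75.17   0.23 176.84] turn deg [ 0.04 -0.12  0.27] after-turn shift [ 75.55   0.   176.68]
p [443.8  89.  261.7] F [ 0.5  0.4 -0.7] gap 85.40120913457353 tip 72.6 q [0.06 0.31 1.81 0.   1.02 0.48]
```

>>> play_rows:
  moves:
    - {"dx": 30, "dy": 0, "dz": 10, "ax": 0, "ay": 0, "az": 0.2, "gripper": 1}
    - {"dx": 30, "dy": 0, "dz": 20, "ax": 0, "ay": 0, "az": 0, "gripper": 1}
    - {"dx": 15, "dy": 0, "dz": 30, "ax": 0, "ay": 0, "az": 0, "gripper": 1}
    - {"dx": 0, "dy": 0, "dz": 30, "ax": 0, "ay": 0, "az": 0, "gripper": 1}
    - {"dx": 0, "dy": 0, "dz": 0, "ax": 0, "ay": 0, "az": 0, "gripper": 1}
    - {"dx": 0, "dy": 0, "dz": 0, "ax": 0, "ay": 0, "az": 0, "gripper": 1}
    - {"dx": 0, "dy": 0, "dz": 0, "ax": 0, "ay": 0, "az": 0, "gripper": 1}

```text
clock: 3.28
eef_pos: [472.4, 151.5, 173.0]
eef_rot: [[0.407, 0.913, 0.0], [0.913, -0.407, 0.0], [0.0, 0.0, -1.0]]
contact_force: [-0.3, 0.5, 0.6]
finger_gap: 85.7
finger_force: 0.0
```

Run:
```python
from h import *
go(474.5,158,85,-24)
d=load("wrist"); save(d,"w3.png")
lamp(d,(200,120,440,420),26)
```

```text
t 3.2833 shift(tool) [ 6.75 -0.75 88.03] turn deg [ 0.02 -0.01 -0.01] after-turn shift [ 6.76 -0.72 88.03]
p [472.4 151.5 173. ] F [-0.3  0.5  0.6] gap 85.71859613100719 tip 72.6 q [ 0.19  0.5   1.8  -0.    0.84  0.61]
px [  97    6   46  194 7295] [318.84934887 227.98450994]
z [29.4 35.3 37.5]
rect ((475.6634216308594, 160.2057647705078), (110.82205963134766, 24.04037857055664), 65.79010772705078)
pca [475.44797293 159.82567535] -113.98221667976443
```

View pics/w3.png

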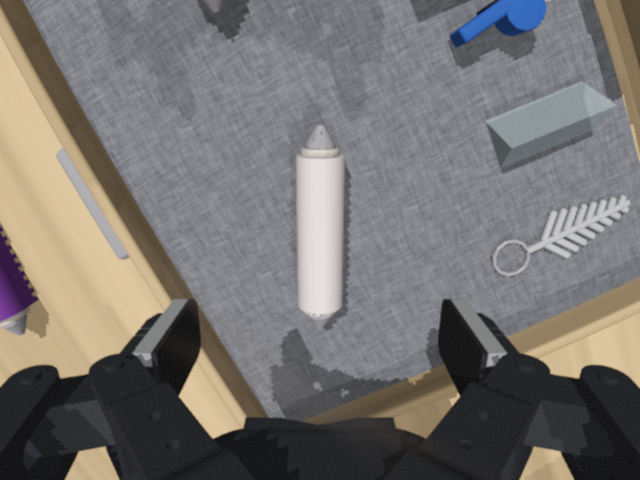

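The lamp is centred between the open pads, with its body running from (320,150) to (320,318) and nothing beside it. Next I descend and grip.

>>> play_rows:
  moves:
    - {"dx": 4, "dy": -0.3, "dz": 20, "ax": 0, "ay": 0, "az": 0, "gripper": 1}
    - {"dx": 3.5, "dy": 0, "dz": 30, "ax": 0, "ay": 0, "az": 0, "gripper": 1}
    - {"dx": 0, "dy": 0, "dz": 25, "ax": 0, "ay": 0, "az": 0, "gripper": 1}
    - {"dx": 0, "dy": 0, "dz": 13, "ax": 0, "ay": 0, "az": 0, "gripper": 1}
    - {"dx": 0, "dy": 0, "dz": 0, "ax": 0, "ay": 0, "az": 0, "gripper": 1}
    - {"dx": 0, "dy": 0, "dz": 0, "ax": 0, "ay": 0, "az": 0, "gripper": 1}
    - {"dx": 0, "dy": 0, "dz": 0, "ax": 0, "ay": 0, "az": 0, "gripper": 1}
    - {"dx": 0, "dy": 0, "dz": 0, "ax": 0, "ay": 0, "az": 0, "gripper": 0.5}
    - {"dx": 0, "dy": 0, "dz": 0, "ax": 0, "ay": 0, "az": 0, "gripper": 0.4}
    - {"dx": 0, "dy": 0, "dz": 0, "ax": 0, "ay": 0, "az": 0, "gripper": 0.4}
  grip_force: 60

```text
clock: 4.17
eef_pos: [475.4, 158.9, 84.7]
eef_rot: [[0.407, 0.914, 0.001], [0.914, -0.407, 0.0], [0.001, 0.001, -1.0]]
contact_force: [0.1, 0.8, -0.5]
finger_gap: 51.9
finger_force: 0.0
```

>>> play_rows:
  moves:
    - {"dx": 0, "dy": 0, "dz": 0, "ax": 0, "ay": 0, "az": 0, "gripper": 0.3}
    - {"dx": 0, "dy": 0, "dz": 0, "ax": 0, "ay": 0, "az": 0, "gripper": 0.2}
    - {"dx": 0, "dy": 0, "dz": 0, "ax": 0, "ay": 0, "az": 0, "gripper": 0}
    - {"dx": 0, "dy": 0, "dz": 0, "ax": 0, "ay": 0, "az": 0, "gripper": 0}
    - {"dx": 0, "dy": 0, "dz": 0, "ax": 0, "ay": 0, "az": 0, "gripper": 0}
    - {"dx": 0, "dy": 0, "dz": 0, "ax": 0, "ay": 0, "az": 0, "gripper": 0}

```text
clock: 4.67
eef_pos: [475.1, 158.9, 84.4]
eef_rot: [[0.406, 0.914, 0.001], [0.914, -0.406, 0.0], [0.0, 0.0, -1.0]]
contact_force: [-2.8, -1.0, 13.3]
finger_gap: 24.3
finger_force: 59.2
```

>>> play_rows:
  moves:
    - {"dx": 0, "dy": 0, "dz": -2, "ax": 0, "ay": 0, "az": 0, "gripper": 0}
    - {"dx": 0, "dy": 0, "dz": -8, "ax": 0, "ay": 0, "az": 0, "gripper": 0}
    - {"dx": 0, "dy": 0, "dz": -20, "ax": 0, "ay": 0, "az": 0, "gripper": 0}
    - {"dx": 0, "dy": 0, "dz": -25, "ax": 0, "ay": 0, "az": 0, "gripper": 0}
    - {"dx": 0, "dy": 0, "dz": -25, "ax": 0, "ay": 0, "az": 0, "gripper": 0}
    - {"dx": 0, "dy": 0, "dz": -25, "ax": 0, "ay": 0, "az": 0, "gripper": 0}
    - {"dx": 0, "dy": 0, "dz": 0, "ax": 0, "ay": 0, "az": 0, "gripper": 0}
    - {"dx": 0, "dy": 0, "dz": 0, "ax": 0, "ay": 0, "az": 0, "gripper": 0}
    - {"dx": 0, "dy": 0, "dz": 0, "ax": 0, "ay": 0, "az": 0, "gripper": 0}

```text
clock: 5.42
eef_pos: [474.7, 158.8, 188.8]
eef_rot: [[0.407, 0.914, -0.0], [0.914, -0.407, -0.0], [-0.0, -0.0, -1.0]]
contact_force: [0.1, 0.4, -1.1]
finger_gap: 24.6
finger_force: 59.4
```

Run:
```python
from h import *
import pickle
go(576,-248.5,190,14.8)
for n in("wrist","side","top"):
    d=load(n); save(d,n+"4.png"); pickle.dump(d,open(n+"4.pkl","wb"))
w=cv2.imread("pics/wrist4.png")[150:480,160:480]; s=cv2.imread("pics/side4.png")
d=pickle.load(open("side4.pkl","rb")); s_=sensors.observe(); p=np.array(s_["eef_pos"]); p[2]-=60
uv=cv2.projectPoints(p.reshape(1,1,3),np.array(d["rvec"],float),d["t"],d["K"],np.array([d["k1"],0,0,0.]))[0].ravel(); print(uv)
u,v=int(uv[0]),int(uv[1]); c=s[max(v-55,0):v+55,max(u-65,0):u+65]
c=cv2.resize(c,(390,330),interpolation=cv2.INTER_CUBIC)
cv2.imwrite("pics/lift.png",np.hstack([w,c]))
```

```text
t 5.4167 shift(tool) [-330.89  258.15   -1.25] turn deg [-1.000e-02  0.000e+00 -3.879e+01] after-turn shift [-419.63   -6.08   -1.25]
p [474.7 158.8 188.8] F [ 0.1  0.4 -1.1] gap 24.59299315082948 tip 72.6 q [0.2  0.48 1.78 0.   0.88 0.62]
[316.83237986 250.98119502]
```

View pics/lift.png

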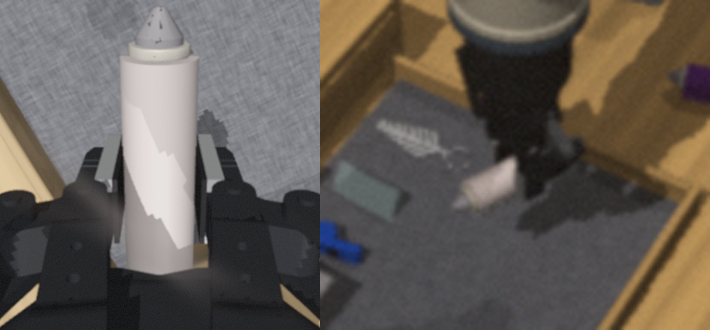

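The lamp is held, its tip at full-frame (318,158), the body's far end at y≈208, and it looks level in the side view. Next I work out its offset in the hand.

Run:
```python
from h import *
import pickle
d=pickle.load(open("wrist4.pkl","rb")); s=sensors.observe(); R=np.array(s["eef_rot"]); p=np.array(s["eef_pos"])
T=lambda P:((P-p)@R).round(1)
print("tip by plane",T(plane(d,[[318,158]],p[2]-62.4)))
for uv in ([318,161],[318,165],[318,185],[318,195],[318,202]): print(uv,T(depth(d,[uv])))
for v in (212,230,260,300,340,380): print(v,T(depth(d,[[318,v]])))
for v in(230,260,300): # body sides
    row=cv2.cvtColor(d["image"],cv2.COLOR_RGB2HSV)[v]; 
    xs=[x for x in range(250,400) if row[x,2]>150 and row[x,1]<45]; print(v,min(xs),max(xs),T(plane(d,[[min(xs),v],[max(xs),v]],p[2]-58)))
d=pickle.load(open("top4.pkl","rb")); im=d["image"]; hsv=cv2.cvtColor(im,cv2.COLOR_RGB2HSV)
```

```text
tip by plane [[56.8 -0.6 62.3]]
[318, 161] [[56.3 -0.6 58. ]]
[318, 165] [[55.2 -0.6 56.1]]
[318, 185] [[49.2 -0.6 54.5]]
[318, 195] [[46.5 -0.6 52.5]]
[318, 202] [[44.6 -0.6 50.7]]
212 [[41.7 -0.6 49.9]]
230 [[36.8 -0.6 47.1]]
260 [[27.1 -0.6 47.2]]
300 [[13.3 -0.6 47.7]]
340 [[-0.2 -0.6 46.1]]
380 [[-16.1  -0.6  46.6]]
230 281 354 [[ 33.7 -12.8  58. ]
 [ 33.7  11.3  57.9]]
260 281 353 [[ 23.2 -13.1  58. ]
 [ 23.2  11.2  58. ]]
300 284 352 [[  8.4 -12.4  58. ]
 [  8.5  11.2  58. ]]
```

>>> play_rows:
  moves:
    - {"dx": 0, "dy": 0, "dz": -20, "ax": 0, "ay": 0, "az": -4.8, "gripper": 0}
    - {"dx": 0, "dy": 0, "dz": -20, "ax": 0, "ay": 0, "az": -5, "gripper": 0}
    - {"dx": 0, "dy": 0, "dz": -20, "ax": 0, "ay": 0, "az": -5, "gripper": 0}
    - {"dx": 0, "dy": 0, "dz": -10, "ax": 0, "ay": 0, "az": -5, "gripper": 0}
    - {"dx": 0, "dy": 0, "dz": 0, "ax": 0, "ay": 0, "az": -5, "gripper": 0}
    - {"dx": 0, "dy": 0, "dz": 0, "ax": 0, "ay": 0, "az": -5, "gripper": 0}
    - {"dx": 0, "dy": 0, "dz": 0, "ax": 0, "ay": 0, "az": -5, "gripper": 0}
    - {"dx": 0, "dy": 0, "dz": 0, "ax": 0, "ay": 0, "az": -4, "gripper": 0}
    - {"dx": -15, "dy": 0, "dz": 0, "ax": 0, "ay": 0, "az": 0, "gripper": 0}
    - {"dx": -30, "dy": -1, "dz": 0, "ax": 0, "ay": 0, "az": 0, "gripper": 0}
  grip_force: 80

```text
clock: 6.4
eef_pos: [484.9, 116.3, 258.0]
eef_rot: [[-0.259, 0.966, -0.002], [0.966, 0.259, 0.0], [0.001, -0.002, -1.0]]
contact_force: [0.6, -1.0, -0.9]
finger_gap: 23.8
finger_force: 84.7
```

>>> play_rows:
  moves:
    - {"dx": -33, "dy": -1, "dz": 0, "ax": 0, "ay": 0, "az": 0, "gripper": 0}
    - {"dx": -33, "dy": -1, "dz": 0, "ax": 0, "ay": 0, "az": 0, "gripper": 0}
    - {"dx": -33, "dy": -1, "dz": 0, "ax": 0, "ay": 0, "az": 0, "gripper": 0}
    - {"dx": -33, "dy": -1, "dz": 0, "ax": 0, "ay": 0, "az": 0, "gripper": 0}
    - {"dx": -33, "dy": -1, "dz": 0, "ax": 0, "ay": 0, "az": 0, "gripper": 0}
    - {"dx": -33, "dy": 0, "dz": 0, "ax": 0, "ay": 0, "az": 0, "gripper": 0}
    - {"dx": -33, "dy": 0, "dz": 0, "ax": 0, "ay": 0, "az": 0, "gripper": 0}
    - {"dx": -33, "dy": 0, "dz": 0, "ax": 0, "ay": 0, "az": 0, "gripper": 0}
    - {"dx": -33, "dy": 0, "dz": 0, "ax": 0, "ay": 0, "az": 0, "gripper": 0}
    - {"dx": -33, "dy": 0, "dz": 0, "ax": 0, "ay": 0, "az": 0, "gripper": 0}

```text
clock: 7.23
eef_pos: [564.9, -206.9, 257.8]
eef_rot: [[-0.255, 0.967, -0.002], [0.967, 0.255, 0.001], [0.001, -0.001, -1.0]]
contact_force: [0.9, 1.5, 0.3]
finger_gap: 23.8
finger_force: 84.7
```

>>> play_rows:
  moves:
    - {"dx": -33, "dy": 0, "dz": 0, "ax": 0, "ay": 0, "az": 0, "gripper": 0}
    - {"dx": -33, "dy": 0, "dz": 0, "ax": 0, "ay": 0, "az": 0, "gripper": 0}
    - {"dx": -33, "dy": 0, "dz": 0, "ax": 0, "ay": 0, "az": 0, "gripper": 0}
    - {"dx": -33, "dy": 0, "dz": 0, "ax": 0, "ay": 0, "az": 0, "gripper": 0}
    - {"dx": -33, "dy": 0, "dz": 0, "ax": 0, "ay": 0, "az": 0, "gripper": 0}
    - {"dx": -28, "dy": 0, "dz": 0, "ax": 0, "ay": 0, "az": 0, "gripper": 0}
    - {"dx": 0, "dy": 0, "dz": 0, "ax": 0, "ay": 0, "az": 0, "gripper": 0}
    - {"dx": 0, "dy": 0, "dz": 0, "ax": 0, "ay": 0, "az": 0, "gripper": 0}
    - {"dx": 0, "dy": 0, "dz": 0, "ax": 0, "ay": 0, "az": 0, "gripper": 0}

```text
clock: 7.98
eef_pos: [614.0, -391.3, 257.6]
eef_rot: [[-0.256, 0.967, -0.002], [0.967, 0.256, 0.002], [0.002, -0.001, -1.0]]
contact_force: [0.1, -0.5, -1.4]
finger_gap: 23.7
finger_force: 84.7
```

Run:
```python
from h import *
import pickle
go(576,-248.5,190,14.8)
d=load("wrist"); save(d,"w5.png"); pickle.dump(d,open("w5.pkl","wb"))
```

```text
t 7.9833 shift(tool) [147.63  -0.16  67.86] turn deg [-0.07 -0.11  0.  ] after-turn shift [147.75  -0.25  67.58]
p [ 614.  -391.3  257.6] F [ 0.1 -0.5 -1.4] gap 23.65451343247322 tip 72.6 q [-0.65  0.68  1.11  0.    1.35 -0.91]
```

View pics/w5.png

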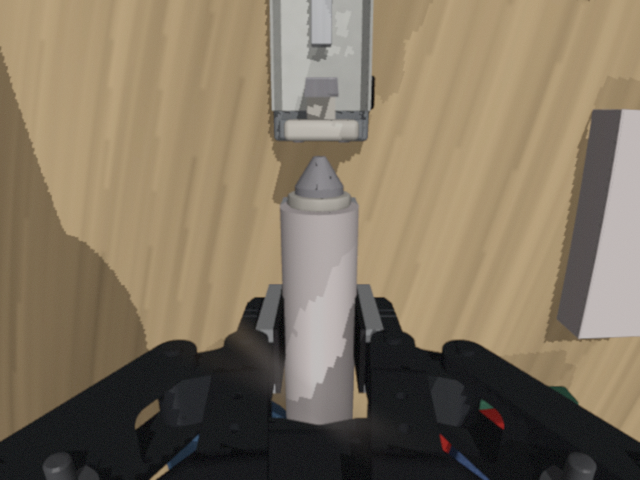

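The wrist view shows the lamp at column 319 in line with the uplighter. The near block is at (322,130), the blade at (321,87) and the rest at (320,20). I refine from these.

Run:
```python
from h import *
import pickle
d=pickle.load(open("w5.pkl","rb")); s=sensors.observe(); R=np.array(s["eef_rot"]); p=np.array(s["eef_pos"])
hsv=cv2.cvtColor(d["image"],cv2.COLOR_RGB2HSV); im=d["image"]
T=lambda P:((P-p)@R).round(1)
v,u=np.mgrid[0:150,240:400]; uv=np.c_[u.ravel(),v.ravel()]; P=depth(d,uv); W=P
# block top
for lo,hi,nm in((80,88,"block"),(74,79.5,"blade"),(32,40,"rest")):
    k=(W[:,2]>lo)&(W[:,2]<hi)
    Q=((W[k]-p)@R)
    if k.sum()>10: r=cv2.minAreaRect(Q[:,:2].astype(np.float32)); print(nm,k.sum(),np.median(W[k,2]).round(1),r,"uv",uv[k].min(0),uv[k].max(0),"x,y range",np.percentile(Q,[2,98],axis=0).round(1)[:,:2].tolist())
k=(W[:,2]>15)&(W[:,2]<25); 
for a in range(90,200,15):
    Q=((W[k]-p)@R); q=Q[abs(Q[:,0]-a)<3]
    if len(q): print("base at x",a,np.percentile(q[:,1],[1,99]).round(1))
# lamp tip and sides here
print("lamp tip",T(plane(d,[[319.5,156]],p[2]-61.5)))
for v in(230,260):
    row=hsv[v]; xs=[x for x in range(260,380) if row[x,2]>130 and row[x,1]<45]; print(v,min(xs),max(xs),T(plane(d,[[min(xs),v],[max(xs),v]],p[2]-58)))
```

```text
block 1557 84.7 ((69.34651947021484, 0.2525138854980469), (43.66385269165039, 26.88397216796875), 89.96404266357422) uv [284  93] [358 140] x,y range [[56.0, -20.2], [67.5, 20.7]]
blade 225 76.7 ((70.15064239501953, -0.04779815673828125), (33.45061492919922, 31.633136749267578), 89.92767333984375) uv [293  88] [348 142] x,y range [[54.4, -15.5], [85.9, 15.4]]
rest 1533 36.2 ((100.45140838623047, 0.3660011291503906), (69.52392578125, 90.5142593383789), 89.94705200195312) uv [270   0] [373 137] x,y range [[77.3, -33.8], [144.2, 34.4]]
base at x 90 [-28.7  38.7]
base at x 105 [-28.3  28.7]
base at x 120 [-28.8  29.1]
base at x 135 [-27.9  28.7]
base at x 150 [-28.2  28.9]
lamp tip [[57.4 -0.6 61.6]]
230 286 357 [[ 33.8 -11.5  58.1]
 [ 33.9  11.7  58. ]]
260 287 356 [[ 23.5 -11.4  58. ]
 [ 23.5  11.6  58. ]]
```

>>> play_rows:
  moves:
    - {"dx": 15, "dy": 0.4, "dz": 5, "ax": 0, "ay": 0, "az": 0, "gripper": 0}
    - {"dx": 25, "dy": 0, "dz": 10, "ax": 0, "ay": 0, "az": 0, "gripper": 0}
    - {"dx": 30, "dy": 0, "dz": 10, "ax": 0, "ay": 0, "az": 0, "gripper": 0}
    - {"dx": 30, "dy": 0, "dz": 10, "ax": 0, "ay": 0, "az": 0, "gripper": 0}
    - {"dx": 30, "dy": 0, "dz": 10, "ax": 0, "ay": 0, "az": 0, "gripper": 0}
    - {"dx": 18.5, "dy": 0, "dz": 15, "ax": 0, "ay": 0, "az": 0, "gripper": 0}
    - {"dx": 0, "dy": 0, "dz": 20, "ax": 0, "ay": 0, "az": 0, "gripper": 0}
    - {"dx": 0, "dy": 0, "dz": 15, "ax": 0, "ay": 0, "az": 0, "gripper": 0}
    - {"dx": 0, "dy": 0, "dz": 0, "ax": 0, "ay": 0, "az": 0, "gripper": 0}
    - {"dx": 0, "dy": 0, "dz": 0, "ax": 0, "ay": 0, "az": 0, "gripper": 0}

```text
clock: 8.87
eef_pos: [576.4, -247.2, 163.8]
eef_rot: [[-0.256, 0.967, -0.001], [0.967, 0.256, 0.001], [0.001, -0.001, -1.0]]
contact_force: [-0.1, 0.1, -1.0]
finger_gap: 23.8
finger_force: 84.7
```

>>> play_rows:
  moves:
    - {"dx": 0, "dy": 0, "dz": 0, "ax": 0, "ay": 0, "az": 0, "gripper": 0}
    - {"dx": 0, "dy": 0, "dz": 0, "ax": 0, "ay": 0, "az": 0, "gripper": 0}

```text
clock: 9.03
eef_pos: [577.2, -248.3, 165.1]
eef_rot: [[-0.256, 0.967, 0.001], [0.967, 0.256, -0.001], [-0.001, 0.001, -1.0]]
contact_force: [-0.5, 0.6, -1.2]
finger_gap: 23.5
finger_force: 84.7
```

Run:
```python
from h import *
import pickle
go(576.4-.4,-248.5+1.6,134,14.8)
d=load("wrist"); save(d,"w6.png"); pickle.dump(d,open("w6.pkl","wb"))
e=load("side"); save(e,"s6.png")
c=cv2.resize(cv2.imread("pics/s6.png")[110:210,310:410],(400,400),interpolation=cv2.INTER_CUBIC)
w=cv2.imread("pics/w6.png")[0:400,120:520]
cv2.imwrite("pics/pre.png",np.hstack([w,c]))
s=sensors.observe(); R=np.array(s["eef_rot"]); p=np.array(s["eef_pos"])
v,u=np.mgrid[0:300,220:420]; uv=np.c_[u.ravel(),v.ravel()]; W=depth(d,uv); Q=(W-p)@R
for lo,hi in((81,88),(73,80.5)):
    k=(W[:,2]>lo)&(W[:,2]<hi)&(Q[:,0]>45)&(Q[:,0]<100)
    if k.sum()>10: print(lo,k.sum(),uv[k].min(0),uv[k].max(0),np.percentile(Q[k],[1,50,99],axis=0).round(1)[:,:2].tolist())
```

```text
t 9.0333 shift(tool) [ 1.73 -0.85 31.06] turn deg [0.07 0.06 0.01] after-turn shift [ 1.69 -0.82 31.06]
p [ 577.2 -248.3  165.1] F [-0.5  0.6 -1.2] gap 23.513531194208426 tip 72.6 q [-0.5   0.65  1.48  0.    1.01 -0.76]
81 4321 [258  56] [381 133] [[79.0, -21.3], [84.8, -0.1], [91.0, 20.9]]
73 883 [260  54] [370 143] [[60.4, -17.1], [64.1, -0.5], [92.6, 16.4]]
```

View pics/pre.png

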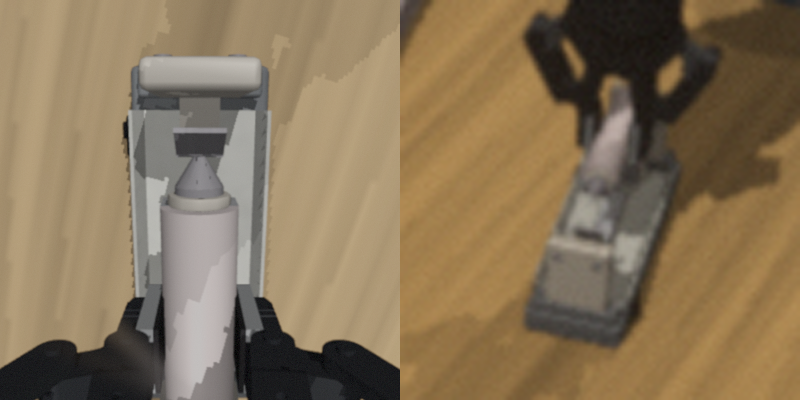

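Lamp and uplighter are in line at columns 319–320. The block's faces read 79 and 91 mm ahead, so the seat is at tool x≈0 and the lamp centre at −1.6. I shift +1.5 and start down.

>>> play_rows:
  moves:
    - {"dx": 1.5, "dy": 0, "dz": 5, "ax": 0, "ay": 0, "az": 0, "gripper": 0}
    - {"dx": 0, "dy": 0, "dz": 10, "ax": 0, "ay": 0, "az": 0, "gripper": 0}
    - {"dx": 0, "dy": 0, "dz": 10, "ax": 0, "ay": 0, "az": 0, "gripper": 0}
    - {"dx": 0, "dy": 0, "dz": 5, "ax": 0, "ay": 0, "az": 0, "gripper": 0}
    - {"dx": 0, "dy": 0, "dz": 3, "ax": 0, "ay": 0, "az": 0, "gripper": 0}
    - {"dx": 0, "dy": 0, "dz": 3, "ax": 0, "ay": 0, "az": 0, "gripper": 0}
    - {"dx": 0, "dy": 0, "dz": 2, "ax": 0, "ay": 0, "az": 0, "gripper": 0}
    - {"dx": 0, "dy": 0, "dz": 0, "ax": 0, "ay": 0, "az": 0, "gripper": 0}

```text
clock: 9.8
eef_pos: [576.7, -246.9, 125.7]
eef_rot: [[-0.256, 0.967, 0.001], [0.967, 0.256, -0.0], [-0.0, 0.0, -1.0]]
contact_force: [1.3, -0.1, 1.6]
finger_gap: 23.8
finger_force: 85.1
```

>>> play_rows:
  moves:
    - {"dx": 0, "dy": 0, "dz": 2, "ax": 0, "ay": 0, "az": 0, "gripper": 0}
    - {"dx": 0, "dy": 0, "dz": 2, "ax": 0, "ay": 0, "az": 0, "gripper": 0}
    - {"dx": 0, "dy": 0, "dz": 0, "ax": 0, "ay": 0, "az": 0, "gripper": 0}

```text
clock: 10.05
eef_pos: [576.7, -246.9, 121.8]
eef_rot: [[-0.256, 0.967, 0.001], [0.967, 0.256, -0.0], [-0.0, 0.001, -1.0]]
contact_force: [2.9, -0.3, -4.0]
finger_gap: 23.7
finger_force: 84.4
```

>>> play_rows:
  moves:
    - {"dx": 0, "dy": 0, "dz": 2, "ax": 0, "ay": 0, "az": 0, "gripper": 0}
    - {"dx": 0, "dy": 0, "dz": 0, "ax": 0, "ay": 0, "az": 0, "gripper": 0}

```text
clock: 10.22
eef_pos: [576.0, -246.5, 119.0]
eef_rot: [[-0.256, 0.967, -0.001], [0.967, 0.256, 0.001], [0.001, -0.001, -1.0]]
contact_force: [2.5, -1.8, -14.6]
finger_gap: 23.7
finger_force: 82.9
```

>>> play_rows:
  moves:
    - {"dx": 0, "dy": 0, "dz": 2, "ax": 0, "ay": 0, "az": 0, "gripper": 0}
    - {"dx": 0, "dy": 0, "dz": 0, "ax": 0, "ay": 0, "az": 0, "gripper": 0}

```text
clock: 10.38
eef_pos: [576.4, -246.8, 117.2]
eef_rot: [[-0.255, 0.967, -0.0], [0.967, 0.255, 0.0], [0.0, -0.0, -1.0]]
contact_force: [3.1, -2.2, -10.0]
finger_gap: 24.0
finger_force: 83.7
```

>>> play_rows:
  moves:
    - {"dx": 0, "dy": 0, "dz": 2, "ax": 0, "ay": 0, "az": 0, "gripper": 0}
    - {"dx": 0, "dy": 0, "dz": 0, "ax": 0, "ay": 0, "az": 0, "gripper": 0}

```text
clock: 10.55
eef_pos: [576.5, -246.8, 115.7]
eef_rot: [[-0.255, 0.967, 0.0], [0.967, 0.255, -0.0], [-0.0, 0.0, -1.0]]
contact_force: [3.3, -1.7, -2.2]
finger_gap: 23.7
finger_force: 84.5
```

Run:
```python
from h import *
go(576.4-.4,-248.5+1.6,113.5,14.8)
d=load("wrist"); save(d,"w7.png")
s=sensors.observe(); R=np.array(s["eef_rot"]); p=np.array(s["eef_pos"])
for v in (230,260,300): print(v,depth(d,[[318,v]]).round(1),((depth(d,[[318,v]])-p)@R).round(1))
e=load("side"); save(e,"s7.png")
c=cv2.resize(cv2.imread("pics/s7.png")[110:210,310:410],(400,400),interpolation=cv2.INTER_CUBIC)
w=cv2.imread("pics/w7.png")[0:400,120:520]
cv2.imwrite("pics/down.png",np.hstack([w,c]))
```

```text
t 10.55 shift(tool) [ 0.02 -0.56  2.24] turn deg [0.02 0.01 0.  ] after-turn shift [ 0.02 -0.56  2.24]
p [ 576.5 -246.8  115.7] F [ 3.3 -1.7 -2.2] gap 23.73898398262712 tip 72.6 q [-0.5   0.72  1.51  0.    0.91 -0.76]
230 [[ 566.2 -211.    68.8]] [[37.3 -0.8 47. ]]
260 [[ 568.8 -220.6   67.7]] [[27.3 -0.8 48.2]]
300 [[ 572.2 -233.6   67.7]] [[13.8 -0.9 48.2]]
```

View pics/down.png

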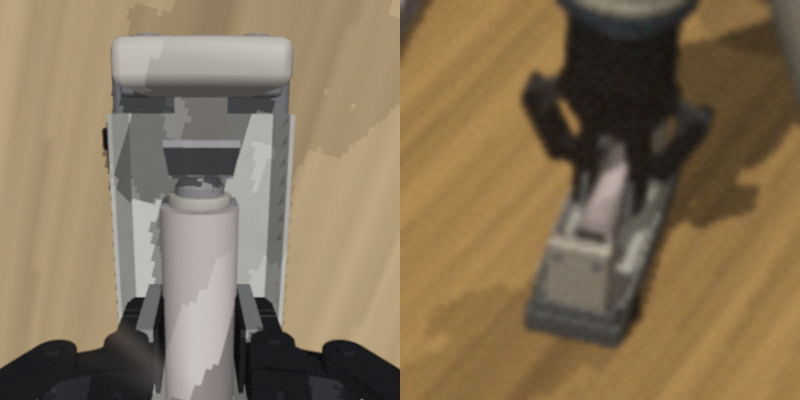

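The tip has gone into the blade's window and the blade stands upright at (320,155) in the full frame. The lens top is at about 67.7, so the centre is about 1.5 mm above home, and the clips are pulling it down. I press the rest.

>>> play_rows:
  moves:
    - {"dx": 0, "dy": 0, "dz": 1.5, "ax": 0, "ay": 0, "az": 0, "gripper": 0}
    - {"dx": 0, "dy": 0, "dz": 0, "ax": 0, "ay": 0, "az": 0, "gripper": 0}
    - {"dx": 0, "dy": 0, "dz": 0, "ax": 0, "ay": 0, "az": 0, "gripper": 0}

```text
clock: 10.9
eef_pos: [576.6, -246.7, 114.5]
eef_rot: [[-0.256, 0.967, 0.0], [0.967, 0.256, -0.0], [-0.0, 0.0, -1.0]]
contact_force: [3.2, -0.7, -0.0]
finger_gap: 24.0
finger_force: 84.7
```

>>> play_rows:
  moves:
    - {"dx": 0, "dy": 0, "dz": 0.7, "ax": 0, "ay": 0, "az": 0, "gripper": 0}
    - {"dx": 0, "dy": 0, "dz": 0, "ax": 0, "ay": 0, "az": 0, "gripper": 0}
    - {"dx": 0, "dy": 0, "dz": 0, "ax": 0, "ay": 0, "az": 0, "gripper": 0}

```text
clock: 11.15
eef_pos: [576.6, -246.8, 113.9]
eef_rot: [[-0.256, 0.967, 0.001], [0.967, 0.256, -0.0], [-0.0, 0.0, -1.0]]
contact_force: [3.0, -1.2, 4.5]
finger_gap: 24.0
finger_force: 85.3
```

>>> play_rows:
  moves:
    - {"dx": 0, "dy": 0, "dz": 0, "ax": 0, "ay": 0, "az": 0, "gripper": 0.35}
    - {"dx": 0, "dy": 0, "dz": 0, "ax": 0, "ay": 0, "az": 0, "gripper": 0.45}
    - {"dx": 0, "dy": 0, "dz": 0, "ax": 0, "ay": 0, "az": 0, "gripper": 0.55}
    - {"dx": 0, "dy": 0, "dz": 0, "ax": 0, "ay": 0, "az": 0, "gripper": 0.55}
    - {"dx": 0, "dy": 0, "dz": 0, "ax": 0, "ay": 0, "az": 0, "gripper": 0.55}
    - {"dx": 0, "dy": 0, "dz": -5, "ax": 0, "ay": 0, "az": 0, "gripper": 0.55}
    - {"dx": 0, "dy": 0, "dz": -15, "ax": 0, "ay": 0, "az": 0, "gripper": 0.55}
    - {"dx": 0, "dy": 0, "dz": -20, "ax": 0, "ay": 0, "az": 0, "gripper": 0.55}

```text
clock: 11.82
eef_pos: [575.7, -246.3, 153.2]
eef_rot: [[-0.256, 0.967, -0.002], [0.967, 0.256, 0.001], [0.002, -0.002, -1.0]]
contact_force: [-0.1, 0.2, 0.2]
finger_gap: 47.2
finger_force: 0.0
```

>>> play_rows:
  moves:
    - {"dx": 0, "dy": 0, "dz": -25, "ax": 0, "ay": 0, "az": 0, "gripper": 0.6}
    - {"dx": -10, "dy": 0, "dz": -25, "ax": 0, "ay": 0, "az": 0, "gripper": 0.6}
    - {"dx": -25, "dy": 0, "dz": -20, "ax": 0, "ay": 0, "az": 0, "gripper": 0.6}
    - {"dx": -30, "dy": 0, "dz": -10, "ax": 0, "ay": 0, "az": 0, "gripper": 0.6}
    - {"dx": -30, "dy": 0, "dz": 0, "ax": 0, "ay": 0, "az": 0, "gripper": 0.6}
    - {"dx": -30, "dy": 0, "dz": 0, "ax": 0, "ay": 0, "az": 0, "gripper": 0.6}
    - {"dx": 0, "dy": 0, "dz": 0, "ax": 0, "ay": 0, "az": 0, "gripper": 0.6}
    - {"dx": 0, "dy": 0, "dz": 0, "ax": 0, "ay": 0, "az": 0, "gripper": 0.6}
    - {"dx": 0, "dy": 0, "dz": 0, "ax": 0, "ay": 0, "az": 0, "gripper": 0.6}

```text
clock: 12.57
eef_pos: [608.0, -367.1, 233.6]
eef_rot: [[-0.255, 0.967, -0.001], [0.967, 0.255, 0.001], [0.001, -0.0, -1.0]]
contact_force: [0.5, 1.3, -0.3]
finger_gap: 51.3
finger_force: 0.0
```

Run:
```python
from h import *
go(576,-248.5,190,14.8)
d=load("wrist"); save(d,"w8.png")
s=sensors.observe(); R=np.array(s["eef_rot"]); p=np.array(s["eef_pos"])
v,u=np.mgrid[0:400,250:400]; uv=np.c_[u.ravel(),v.ravel()]; W=depth(d,uv); Q=(W-p)@R
k=(W[:,2]>58)&(W[:,2]<72)&(abs(Q[:,1])<14); print("lens top",np.percentile(W[k,2],[50,98]),"x,y",np.percentile(Q[k],[1,50,99],axis=0)[:,:2].round(1).tolist())
c=k&(abs(Q[:,1])<4)
print("top z along x",[(a,np.median(W[c&(abs(Q[:,0]-a)<4),2]).round(1)) for a in range(70,150,12) if (c&(abs(Q[:,0]-a)<4)).any()])
k=(W[:,2]>81)&(W[:,2]<88); print("blocks x,y",np.percentile(Q[k],[1,50,99],axis=0)[:,:2].round(1).tolist())
```

```text
t 12.5667 shift(tool) [122.82  -0.62  43.66] turn deg [-0.02 -0.05 -0.  ] after-turn shift [122.85  -0.64  43.56]
p [ 608.  -367.1  233.6] F [ 0.5  1.3 -0.3] gap 51.26653827521287 tip 72.6 q [-0.63  0.68  1.19  0.    1.28 -0.89]
lens top [64.79369136 69.97138419] x,y [[43.3, -12.0], [100.5, -0.2], [130.7, 11.9]]
top z along x [(70, np.float64(60.1)), (82, np.float64(66.2)), (94, np.float64(66.5)), (106, np.float64(66.5)), (118, np.float64(66.5)), (130, np.float64(66.5))]
blocks x,y [[31.4, -21.0], [37.8, -0.2], [43.4, 20.7]]
```

View pics/w8.png

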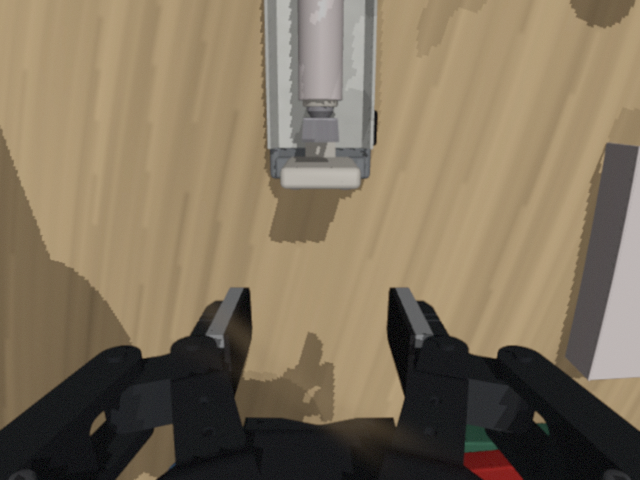

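The lamp is seated level between the blades at (320,60)–(320,110). Its lens top is at 66.5 (66 is home), it is centred to about 0.2 mm across, and the gripper is clear.

```bash
python3 -c "
from h import *
print(manip.close_job())"
```

```text
the job is handed in; nothing more can be done
None
```

The long lamp is in the uplighter, lens up, released and handed in at about 12.6 s; its lens top reads 66.5 mm (66 is home), level and centred across to about 0.2 mm. I did not see the clip angles or the verdict, only the forces rising and falling as the clips drew the lamp in.

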